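# Sort the bearing parts and present the ball to the inspection camera

### The arm

A 6-joint arm with a two-finger parallel gripper is mounted at the origin on the work surface. World frame = base frame: x ahead of the robot, y to its left, z up, the work surface at z = 0. Lengths are in mm, angles in rad, forces in N, time in s.
With the tool pointing down it reaches from about 325 to 775 mm from the base axis. Payload 5.5 kg.
Tool frame: the origin (TCP) lies at the very end of the fingers, on their centre line; the grasp point (between the pads) lies 19 mm behind it; z points along the fingers, y is the line along which they close (so a half turn about z gives the same grasp; the last joint's range is limited). The gripper opens to 85 mm and grips with 20 to 120 N. Pads are 22 mm wide; open, the fingers measure 114 mm over their backs; the gripper's body (76 mm by 85 mm) begins 54 mm behind the grasp point. The pads swing forward as they close: fully open they stand 13 mm farther back than shut.
Start: joints at [-1.352, 0.091, 1.231, -0, 1.82, -0.057], TCP at [163.389, -577.339, 198.775] pointing down, gripper open.
Joint ranges: [-2.87, 2.87], [-0.86, 2.18], [0.17, 2.46], [-1.51, 4.65], [0.06, 2.69], [-2.65, 2.65]. Speed limits (rad/s): [2.57, 2.57, 3.01, 3.14, 3.14, 3.14].

### API

Orientations are given as a unit quaternion [w, x, y, z].
In Python, from workcell import arm gives the robot as it stands. The module is installed in compiled form; this text tells all that it offers.
- The arm moves only by the tool step_arm, never from a script. Its argument "targets" is a list that holds one entry, the list of rows, each a list of 7 numbers: the shift along the tool's x, y, z each as a share of 0.3 m, from -1 to 1, then the turn, a rotation vector about the tool's x, y, z each as a share of 1.5 rad, from -1 to 1, then the opening, from 0 (shut) to 1 (fully open). A call has 1 to 20 rows; each row is the pose to reach, as a shift and turn from the pose commanded when the call began, along the tool's axes at that moment; what a row does not reach only later rows make up. A row lasts 1/12 s, in which the tool goes at most 41.7 mm and 7.16 degrees, less where a joint would pass 70% of its speed; a pose out of reach is approached as far as the arm can. A call with a number of a shift or a turn outside -1 to 1 is refused whole. A call with a gripper value outside its range is refused whole. The fingers move at their own pace and stop on an object; "squeeze" is the grip in N (left out, the last holds). Time passes only in rows, so rows that repeat a pose let the fingers close. It gives the time, the measured TCP pose, the force, the opening and the grip force at its end, in the units of the state.
- arm.get_obs(): the state, without advancing time (a new reading comes with each control period).
- arm.grab_frame(name): name is "scene" or "top" or "wrist"; returns the picture (400x640x3 uint8, red, green, blue); there is no depth.
- arm.get_calibration(name): a dict with "intrinsics" (3x3 intrinsics, pixels), "distortion" ([k1, k2, p1, p2, k3] as OpenCV has them; the pictures are not rectified), "world_to_cam" (4x4, takes a point from world to camera coordinates). Camera axes: x right, y up, looking along -z (the intrinsics and any distortion apply to the point x, -y, -z); pixel columns grow to the right and rows downward; lengths in mm; the calibration is good to about 2 mm. A picture is of the moment at which its call begins: read the wrist's pose just before it. get_calibration takes no time and is no camera call; for the wrist camera it gives the pose at the moment of the call.
- arm.close_job(): hands the job in; it is judged then, once.
The state is a dict: "time": time; "joints": joint angles; "joint_velocities": joint speeds; "joint_efforts": joint torques, N m; "eef_pos": TCP position; "tcp_rot": TCP orientation; "wrist_force": force on the tool from outside, world axes, zero at the start; "ft_torque": the same for the moment, N m; "gripper_width": finger opening in mm; "finger_force": force on a finger pad.
Only numpy, scipy, OpenCV 4.12 (cv2) and the standard library are available. Lean on these libraries where they do the work, as an engineer would, in place of code of your own. Each camera call takes 0.05 s, during which the arm holds its last target. There are 200 camera calls.

### The job

On the repair bench, sort the two loose steel parts: put the round bearing ring flat into the empty square bay of the inspection tray, and the hexagonal standoff into the square small-parts dish. Then lift the tray by its handle, keeping it level so that the loose ball never leaves its shallow pocket, and bring the ball to the focus point straight in front of the inspection camera's lens, without bumping the camera or shifting the jar, the screwdriver or the tape roll. Finish there, still gripping the handle and holding the tray level and still in the air: do not put it down.

Things in the scene. Friction and masses are not known exactly. Their poses are not given: they have to be found in the camera images.
- tray: Loose aluminium inspection tray, 0.2 kg, standing on the bench. Base plate 170 (x) by 76 (y) by 4 mm. Its long axis is x: round ball pocket 55 mm from the middle on the +x side, upright black handle in the middle, empty square bay 55 mm from the middle on the -x side. Origin: centre of the underside; z up.
- handle (a point): Point to grip on the tray's handle, on the tray's centre line, 40 mm above its underside. The handle is a flat upright black plate 28 mm long (tray x), 10 mm thick (tray y), its top 52 mm above the underside; grip it across its thickness (fingers closing along tray y). Axes as the tray's.
- bay (a point): Middle of the floor of the tray's square bay, 4 mm above the tray's underside. Bay 46 by 46 mm inside, walls 3 mm thick and 5 mm high above the floor. Axes as the tray's.
- pocket (a point): Where the ball's centre is when it lies in the middle of its pocket: 14 mm above the tray's underside. The pocket is a low round rim 24 mm in inner diameter, 32 mm outside, only 3 mm high above the tray floor (rim top 7 mm above the underside); the ball has 2 mm of play all round and rolls out over the rim at a tilt of some 40 degrees or less if jerked.
- ball_center (a point): Centre of the loose steel ball, 20 mm in diameter, 33 g, lying in the tray's pocket. Only the position means anything.
- ring: Loose steel bearing ring (a short tube), 32 mm outside, 20 mm inside, 12 mm high, 35 g, lying flat on the bench. Origin: centre of the underside; z up.
- ring_center (a point): Middle of the bearing ring, on its axis, 6 mm above its underside.
- standoff: Loose steel hexagonal standoff, standing upright: 16 mm across the flats, 30 mm high, 40 g. Origin: centre of the underside; z up along it; its x axis is square to one pair of flats, the other pairs follow every 60 degrees.
- standoff_center (a point): Middle of the standoff, 15 mm above its underside.
- dish: Loose square aluminium small-parts dish without lid, 80 by 80 mm, 22 mm high, walls and floor 3 mm, 0.25 kg, empty. Origin: centre of the underside.
- dish_in (a point): Centre of the dish's inner floor, 3 mm above its underside.
- camera: Digital inspection camera fixed to the bench. Dark base plate 110 by 90 by 12 mm, steel post, grey head 80 by 50 by 46 mm (its top 143 mm above the bench), black lens barrel 36 mm in diameter whose axis is level, 120 mm above the bench. Origin: centre of the base plate's underside; it looks along its own -x.
- lens (a point): Centre of the lens's front face, 85 mm from the camera's origin along the camera's -x, 120 mm above the bench. Axes as the camera's.
- focus (a point): Focus point: in empty air on the lens axis, 80 mm in front of the lens's front face, 120 mm above the bench. The ball's centre belongs here. Axes as the camera's.
- jar: Bystander, leave alone: loose closed white jar with a steel lid, 44 mm in diameter, 45 mm high.
- screwdriver: Bystander, leave alone: loose screwdriver 170 mm long, lying across the bench near the robot, x along it.
- tape: Bystander, leave alone: loose roll of paper tape lying flat, 70 mm in diameter, 18 mm high.
There are look-alikes about, which are no part of the job. Leave any yellow look-alike of the standoff alone. Leave any orange look-alike of the tray alone.

How it is judged (in metres and radians):
On the way, in this order (a step that is already met when the one before it is completed fails the run):
1. the bearing ring lies flat in the tray's bay and the standoff is in the dish, both let go, the tray still on the bench (horizontal distance between ring_center and bay below 0.012 m and z of ring_center in the frame of bay between 0.002 and 0.01 m and angle between the z axis of ring and the z axis of tray, either way round below 0.15 rad and horizontal distance between standoff_center and dish_in below 0.045 m and z of standoff_center in the frame of dish_in between 0 and 0.02 m and distance between ball_center and pocket below 0.01 m and contact force between the fingers and ring below 0.1 N and contact force between the fingers and standoff below 0.1 N and height (world z) of tray below 0.01 m), for 0.2 s.
2. the tray is lifted clear of the bench, level, with ball and ring aboard (horizontal distance between ring_center and bay below 0.012 m and z of ring_center in the frame of bay between 0.002 and 0.01 m and angle between the z axis of ring and the z axis of tray, either way round below 0.15 rad and distance between ball_center and pocket below 0.01 m and height (world z) of tray above 0.04 m and angle between tray's own z axis and vertical below 0.2 rad), for 0.2 s.
At the end, for the whole second after the job is handed in: The tray is held in the air by the fingers only, still and level within 5 degrees, with the ball in its pocket and the ball's centre within 25 mm of the camera's focus point; the ring lies flat in the tray's bay; the standoff is in the dish (horizontal distance between ring_center and bay below 0.012 m and z of ring_center in the frame of bay between 0.002 and 0.01 m and angle between the z axis of ring and the z axis of tray, either way round below 0.15 rad and horizontal distance between standoff_center and dish_in below 0.045 m and z of standoff_center in the frame of dish_in between 0 and 0.02 m and distance between ball_center and pocket below 0.01 m and distance between ball_center and focus below 0.025 m and angle between tray's own z axis and vertical below 0.09 rad and linear speed of tray below 0.03 m/s and height (world z) of tray above 0.06 m and contact force between the fingers and tray above 2 N and contact force between tray and camera below 0.1 N and contact force between tray and dish below 0.1 N); the arm keeps its last pose, push and grip.
It fails at once if the ball leaves its pocket (distance between ball_center and pocket above 0.014 m).
It fails at once if the tray is tipped more than 20 degrees (angle between tray's own z axis and vertical above 0.35 rad).
It fails at once if the camera is bumped (contact force between anything else and camera above 3 N).
It fails at once if the jar, screwdriver or tape roll is shifted by more than 30 mm (distance of any of jar, screwdriver, tape from where it was at the start of the episode above 0.03 m).
It also fails if it takes over 67 s, if anything falls off the work surface, if the arm or the gripper's body presses on something with over 40 N, if the wrist force passes 120 N, or if a joint passes its speed limit or range.

## Working session

There is one attempt and no reset: what is moved stays moved. The work goes in short steps, Python scripts to look and compute and a tool call to move; the robot and the scene stay as the last step left them, time stands still between calls to the robot, and variables do not carry over. Pictures are saved under pics/ and viewed, at most 10 in all, crops included, and the job is handed in when it is done.

Besides the shell and the picture viewer there is one more tool, called after "Call:" as name([rows], argument=value, ...), one row to a line, values as JSON. step_arm: Moves the arm, as the interface text tells. Its arguments: {"type":"object","properties":{"targets":{"type":"array","items":{"type":"array","items":{"type":"array","items":{"type":"number"}}}},"squeeze":{"type":"number"}},"required":["targets"]}

```bash
mkdir -p pics
cat > h.py <<'E'
import numpy as np, cv2
from workcell import arm
def cal(n):
    c=arm.get_calibration(n); return np.array(c["intrinsics"],float),np.array(c["distortion"],float),np.array(c["world_to_cam"],float)
def pt(c,uv,z):
    K,D,T=c; n=cv2.undistortPoints(np.array([[uv]],float),K,D)[0,0]
    R,t=T[:3,:3],T[:3,3]; o=-R.T@t; d=R.T@np.array([n[0],-n[1],-1.0])
    return o+d*(z-o[2])/d[2]
def proj(c,P):
    K,D,T=c; p=T[:3,:3]@np.array(P,float)+T[:3,3]
    q=np.array([p[0],-p[1],-p[2]])
    return cv2.projectPoints(q[None],np.zeros(3),np.zeros(3),K,D)[0][0,0]
def shot(n,f):
    c=cal(n); im=arm.grab_frame(n)[:,:,::-1].copy(); cv2.imwrite(f"pics/{f}.png",im); return c,im
E
python3 - <<'E'
from h import *
o=arm.get_obs(); print(o["time"],o["tcp_rot"],o["gripper_width"])
for n in ("top","scene"):
    c,im=shot(n,n); print(n,c)
E
```

```text
0.0 [-9.87373150e-04  9.90505973e-01  1.37466132e-01 -7.24182377e-05] 85.68322213109654
top (array([[451.69084652,   0.        , 317.73831741],
       [  0.        , 451.69084652, 202.13197412],
       [  0.        ,   0.        ,   1.        ]]), array([-0.06177074,  0.        ,  0.        ,  0.        ,  0.        ]), array([[-2.01012969e-02, -9.99794419e-01, -2.65647195e-03,
         7.79666060e+01],
       [ 9.97595093e-01, -2.02332179e-02,  6.62921415e-02,
        -5.43366016e+02],
       [-6.63322621e-02, -1.31752536e-03,  9.97796720e-01,
        -1.27062577e+03],
       [ 0.00000000e+00,  0.00000000e+00,  0.00000000e+00,
         1.00000000e+00]]))
scene (array([[381.78780762,   0.        , 321.54195549],
       [  0.        , 381.78780762, 197.56516964],
       [  0.        ,   0.        ,   1.        ]]), array([-0.01486016,  0.        ,  0.        ,  0.        ,  0.        ]), array([[ 4.41383492e-01,  8.97307118e-01, -4.53297297e-03,
        -3.07241081e+02],
       [-5.51704938e-01,  2.75359612e-01,  7.87272980e-01,
         2.21296443e+02],
       [ 7.07673847e-01, -3.44988434e-01,  6.16587956e-01,
        -1.29513904e+03],
       [ 0.00000000e+00,  0.00000000e+00,  0.00000000e+00,
         1.00000000e+00]]))
```

View pics/top.png

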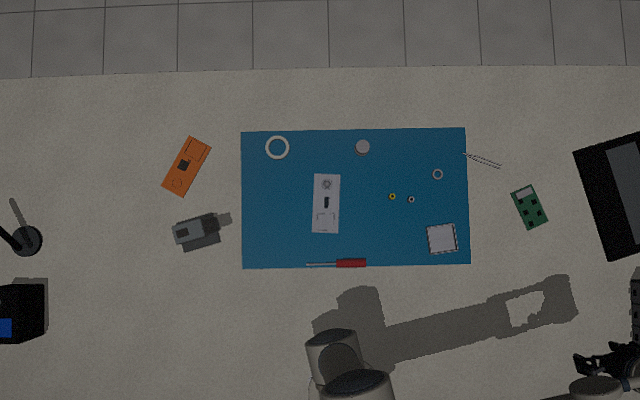

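View pics/scene.png

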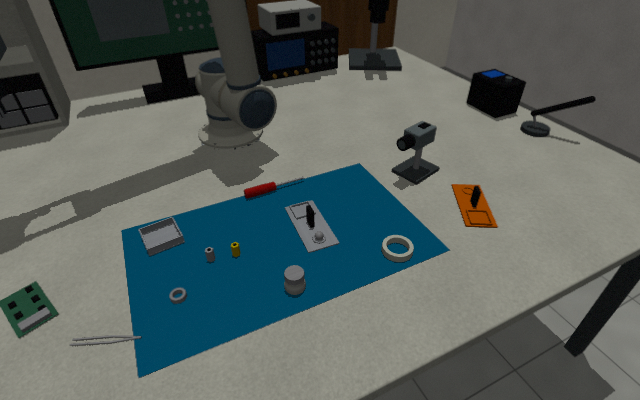

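The top view shows the tray at (326,204), ring (437,174), standoff (411,199) with its yellow look-alike at (392,196), dish (442,239), and the camera at (195,232) with its lens pointing right. I'll enlarge it.

Run:
```python
from h import *
im=cv2.imread("pics/top.png")
a=cv2.resize(im[165:265,300:465],None,fx=4.8,fy=4.8,interpolation=cv2.INTER_CUBIC) #792x480
cv2.imwrite("pics/c1.png",a)
s=cv2.imread("pics/scene.png")
b=cv2.resize(im[200:260,165:240],(500,400),interpolation=cv2.INTER_CUBIC)
b2=cv2.resize(s[115:190,385:445],(300,375),interpolation=cv2.INTER_CUBIC)
o=np.zeros((400,800,3),np.uint8); o[:,:500]=b; o[:375,500:]=b2
cv2.imwrite("pics/c2.png",np.clip(o*1.8,0,255).astype(np.uint8))
```

```text
(no output)
```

View pics/c1.png

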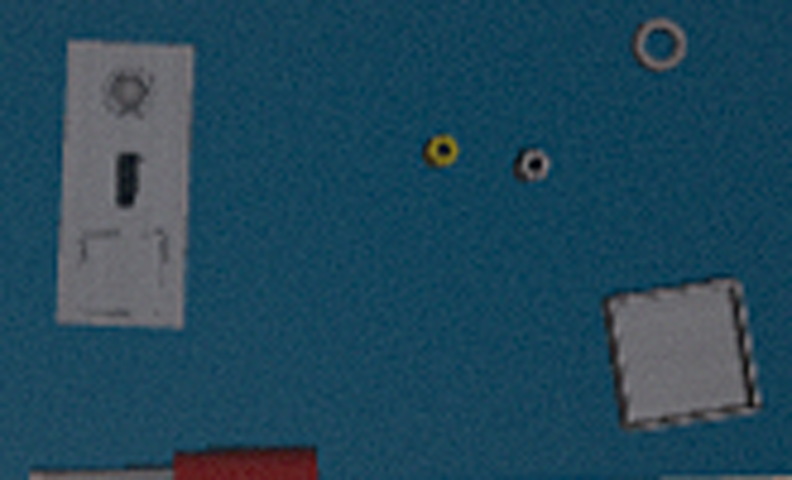

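View pics/c2.png

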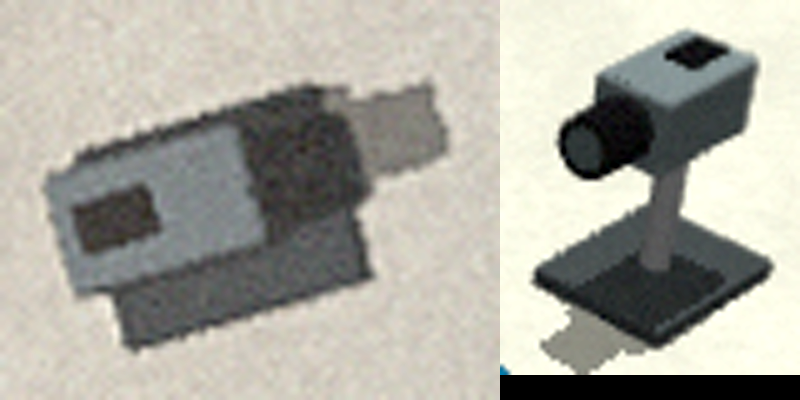

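Crop 1 shows the tray corners at about (68,41), (193,46), (184,328) and (57,322), with the ball at the top and the bay at the bottom. The ring is at (660,45), the steel standoff top at (535,163), and the dish corners at about (605,297), (738,280), (760,408) and (626,430). Crop 2 shows the camera's base edge from (125,350) to (372,275) and the head-top corners (45,178), (237,122), (267,240) and (82,295).

Run:
```python
from h import *
c=cal("top"); s=cal("scene")
f=lambda p,z:pt(c,(300+p[0]/4.8-.4,165+p[1]/4.8-.4),z)
g=lambda p,z:pt(c,(165+p[0]/6.667-.4,200+p[1]/6.667-.4),z)
T=np.array([f(p,4) for p in [(68,41),(193,46),(184,328),(57,322)]])
print("tray",T.mean(0),np.linalg.norm(T-np.roll(T,1,0),axis=1)); d=T[0]+T[1]-T[2]-T[3]; print(np.arctan2(d[1],d[0]))
print("handle top",f((127,180),52),"ball",f((128,91),20))
print("ring",f((660,45),12),"stand",f((535,163),30))
D=np.array([f(p,22) for p in [(605,297),(738,280),(760,408),(626,430)]]);print("dish",D.mean(0)); d=D[0]+D[1]-D[2]-D[3]; print(np.arctan2(d[1],d[0]))
a,b=g((125,350),12),g((372,275),12);print("base",a,b,np.linalg.norm(a-b))
e=(b-a)/np.linalg.norm(b-a); n=np.array([-e[1],e[0],0]); o=(a+b)/2+45*n; print("cam o",o,"look",e)
H=np.array([g(p,143) for p in [(45,178),(237,122),(267,240),(82,295)]]);print("head",H.mean(0)); d=H[1]+H[2]-H[0]-H[3]; d/=np.linalg.norm(d); print(d)
# lens face centre from scene crop (583,148)
uv=(385+83/5-.4,115+148/5-.4); L=pt(s,uv,120); print("lens scene",L)
for u in (e,d):
  l=o+85*u; l[2]=120; print("lens",l,"proj",proj(s,l),uv, "focus",l+80*u)
print("scene standoff top", proj(s,[*f((535,163),30)[:2],30]),"ring",proj(s,[*f((660,45),12)[:2],12]))
hd=H.mean(0)-o; print(hd@e, hd@n)
```

```text
tray [543.19753787  43.93458237   4.        ] [169.4013405   75.51195443 169.92193062  76.08716655]
-0.05671048097657086
handle top [542.19831994  43.82572464  52.        ] ball [597.38371331  41.54771582  20.        ]
ring [ 619.77920629 -279.53845396   12.        ] stand [ 548.82616661 -197.68429742   30.        ]
dish [ 434.49207517 -283.35716495   22.        ]
0.1298426786019806
base [409.55644644 454.96485798  12.        ] [439.86984438 347.72700445  12.        ] 111.43993594981762
cam o [468.01632364 413.58663196  12.        ] look [ 0.27201557 -0.96229285  0.        ]
head [468.893319   402.50110584 143.        ]
[ 0.26310833 -0.9647663   0.        ]
lens scene [487.60879247 333.8635189  120.        ]
lens [491.13764727 331.79173974 120.        ] proj [401.34309226 144.9979989 ] (401.20000000000005, 144.2) focus [512.89889305 254.80831177 120.        ]
lens [490.3805317  331.58149677 120.        ] proj [401.10416405 144.88365481] (401.20000000000005, 144.2) focus [511.42919811 254.40019306 120.        ]
scene standoff top [208.81237803 249.77012472] ring [177.6434124  292.71565141]
10.906078912168134 -2.17150936290026
```

```bash
cat >> h.py <<'E'
from scipy.spatial.transform import Rotation as Ro
def go(x,y,z,psi=0.0):
    "shares to reach the pose: tool down, tool x at angle psi"
    o=arm.get_obs(); q=o["tcp_rot"]; R=Ro.from_quat([q[1],q[2],q[3],q[0]]); p=np.array(o["eef_pos"])
    G=Ro.from_euler("z",psi)*Ro.from_euler("x",np.pi)
    d=R.inv().apply(np.array([x,y,z])-p)/300; r=(R.inv()*G).as_rotvec()/1.5
    print("t%.2f"%o["time"],"from",p.round(1),"->",[x,y,z],np.round(d,4).tolist(),np.round(r,4).tolist(),"rows>=%d"%np.ceil(max(np.linalg.norm(d)*300/41.7,np.linalg.norm(r)*1.5/.125)),"w%.1f F%.1f"%(o["gripper_width"],np.max(o["finger_force"])))
E
python3 -c "
from h import *
go(560,-240,240,0)"
```

```text
t0.10 from [ 163.3 -577.   197.7] -> [560, -240, 240] [1.5782, -0.7212, -0.1395] [-0.0012, 0.0001, 0.1838] rows>=13 w85.4 F0.0
```

Call:
step_arm([
  [[0.8,-0.36,-0.14,0,0,0.1838,1],[0.8,-0.36,-0.14,0,0,0.1838,1],[0.8,-0.36,-0.14,0,0,0.1838,1],[0.8,-0.36,-0.14,0,0,0.1838,1],[0.8,-0.36,-0.14,0,0,0.1838,1],[0.8,-0.36,-0.14,0,0,0.1838,1],[0.8,-0.36,-0.14,0,0,0.1838,1],[0.8,-0.36,-0.14,0,0,0.1838,1],[0.8,-0.36,-0.14,0,0,0.1838,1],[0.8,-0.36,-0.14,0,0,0.1838,1]],
])

```text
time: 0.93
eef_pos: [364.3, -408.4, 240.1]
tcp_rot: [-0.0, 1.0, -0.0, -0.001]
wrist_force: [-1.0, 0.4, -0.6]
gripper_width: 85.4
finger_force: 0.0
```

```bash
python3 -c "
from h import *
go(560,-240,240,0)"
```

```text
t0.93 from [ 364.3 -408.4  240.1] -> [560, -240, 240] [0.6521, -0.5615, -0.0001] [-0.0003, 0.0008, -0.0002] rows>=7 w85.4 F0.0
```

Call:
step_arm([
  [[0.6521,-0.5615,0,0,0,0,1],[0.6521,-0.5615,0,0,0,0,1],[0.6521,-0.5615,0,0,0,0,1],[0.6521,-0.5615,0,0,0,0,1],[0.6521,-0.5615,0,0,0,0,1],[0.6521,-0.5615,0,0,0,0,1],[0.6521,-0.5615,0,0,0,0,1],[0.6521,-0.5615,0,0,0,0,1],[0.6521,-0.5615,0,0,0,0,1],[0.6521,-0.5615,0,0,0,0,1]],
])

```text
time: 1.77
eef_pos: [559.3, -241.5, 240.6]
tcp_rot: [0.0, 1.0, -0.001, -0.0]
wrist_force: [0.5, 0.7, 0.2]
gripper_width: 85.7
finger_force: 0.0
```

```bash
python3 -c "
from h import *
c,im=shot('wrist','w1')
for P in [(619.8,-279.5,12),(548.8,-197.7,30)]: print(proj(c,P))
print(arm.get_obs()['eef_pos'],c)"
```

```text
[350.44176594 114.3524184 ]
[284.7255815  173.68940406]
[ 559.2292746  -241.56626968  240.87048754] (array([[315.96743996,   0.        , 319.82292686],
       [  0.        , 315.96743996, 198.63379435],
       [  0.        ,   0.        ,   1.        ]]), array([-0.05471766,  0.        ,  0.        ,  0.        ,  0.        ]), array([[-2.70932569e-03, -9.99996308e-01,  2.06633412e-04,
        -2.39879891e+02],
       [ 9.59156507e-01, -2.65712621e-03, -2.82863456e-01,
        -4.87393536e+02],
       [ 2.82862961e-01, -5.68175445e-04,  9.59160165e-01,
        -5.76787404e+02],
       [ 0.00000000e+00,  0.00000000e+00,  0.00000000e+00,
         1.00000000e+00]]))
```

View pics/w1.png

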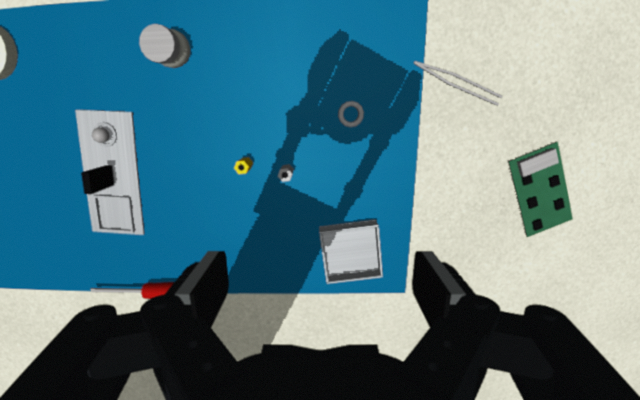

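The wrist view confirms the ring at (350,114) and the standoff top at (285,174), both matching the projections. I'll take the ring first.

```bash
python3 -c "
from h import *
go(619.8,-279.5,50,0);go(619.8,-279.5,2,0)"
```

```text
t1.82 from [ 559.2 -241.6  240.9] -> [619.8, -279.5, 50] [0.2025, 0.1256, 0.6362] [0.0003, 0.0002, -0.0019] rows>=5 w85.3 F0.0
t1.82 from [ 559.2 -241.6  240.9] -> [619.8, -279.5, 2] [0.2025, 0.1255, 0.7962] [0.0003, 0.0002, -0.0019] rows>=6 w85.3 F0.0
```

Call:
step_arm([
  [[0.2,0.13,0.63,0,0,0,0.75],[0.2,0.13,0.63,0,0,0,0.75],[0.2,0.13,0.63,0,0,0,0.75],[0.2,0.13,0.63,0,0,0,0.75],[0.2,0.13,0.63,0,0,0,0.75],[0.2,0.13,0.63,0,0,0,0.75],[0.2,0.13,0.69,0,0,0,0.75],[0.2,0.13,0.74,0,0,0,0.75],[0.2,0.13,0.775,0,0,0,0.75],[0.2,0.13,0.794,0,0,0,0.75],[0.2,0.13,0.794,0,0,0,0.75],[0.2,0.13,0.794,0,0,0,0.75]],
], squeeze=30)

```text
time: 2.82
eef_pos: [620.6, -279.1, 4.0]
tcp_rot: [0.0, 1.0, -0.0, 0.001]
wrist_force: [-0.8, 0.5, -0.2]
gripper_width: 64.2
finger_force: 0.0
```

Call:
step_arm([
  [[0,0,0,0,0,0,0.2],[0,0,0,0,0,0,0.2],[0,0,0,0,0,0,0.2],[0,0,0,0,0,0,0.2],[0,0,0,0,0,0,0.2],[0,0,0,0,0,0,0.2],[0,0,0,0,0,0,0.2],[0,0,0,0,0,0,0.2],[0,0,0,0,0,0,0.2],[0,0,0,0,0,0,0.2]],
])

```text
time: 3.65
eef_pos: [620.5, -278.6, 2.5]
tcp_rot: [-0.0, 1.0, 0.0, -0.0]
wrist_force: [0.7, 0.2, 0.0]
gripper_width: 17.2
finger_force: 0.0
```

```bash
python3 -c "
from h import *
c,im=shot('wrist','w2')
s,im2=shot('scene','s2')
a=cv2.resize(im2[230:330,130:250],(480,400),interpolation=cv2.INTER_CUBIC)
b=cv2.resize(im[150:400,220:420],(320,400))
cv2.imwrite('pics/w2c.png',np.hstack([a,b]))"
```

```text
(no output)
```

View pics/w2c.png

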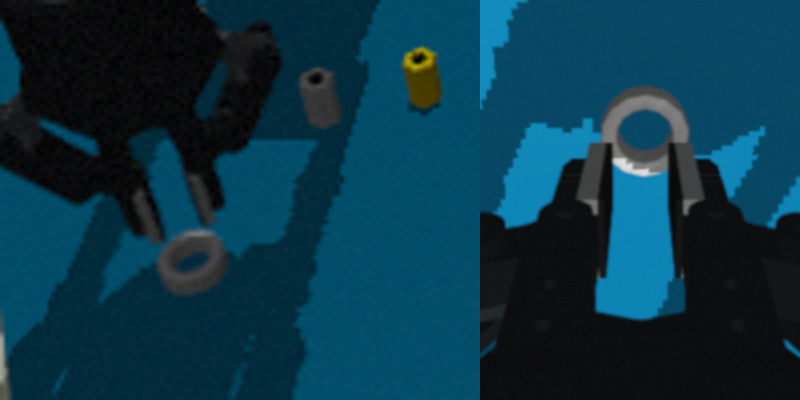

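```bash
python3 -c "
from h import *
c=cal('wrist');s=cal('scene')
print(pt(c,(220+166/1.6,150+130/1.6),8),'outer edges',pt(c,(220+121/1.6,150+130/1.6),8),pt(c,(220+208/1.6,150+130/1.6),8))
print(pt(s,(130+192/4-.4,230+262/4-.4),9))
print(proj(s,(620,-279.5,9)),130+192/4-.4,230+262/4-.4)
o=arm.get_obs();print(o['eef_pos'],o['gripper_width'])
for z in (2,8,15):print(z,[(proj(c,(620.5,y,z))-[220,150])*1.6+[480,0] for y in(-288,-270)])
"
```

```text
[ 621.67868951 -280.66257869    8.        ] outer edges [ 621.67248687 -264.43798632    8.        ] [ 621.66859285 -295.80941922    8.        ]
[ 622.98741564 -280.87175484    9.        ]
[178.04363247 293.74728974] 177.6 295.1
[ 620.51559856 -278.59030762    2.56876447] 17.016848198702483
2 [array([665.49830808, 126.79962497]), array([617.177233  , 126.80174835])]
8 [array([666.30340617, 133.0245762 ]), array([616.46510829, 133.02686144])]
15 [array([667.30835656, 140.79836068]), array([615.57619947, 140.80087472])]
```

```bash
python3 -c "
from h import *
im=cv2.imread('pics/w2.png'); a=cv2.resize(im[190:290,250:383],(798,600),interpolation=cv2.INTER_CUBIC)
cv2.imwrite('pics/w2d.png',np.clip(a*1.5,0,255).astype(np.uint8))"
```

```text
(no output)
```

View pics/w2d.png

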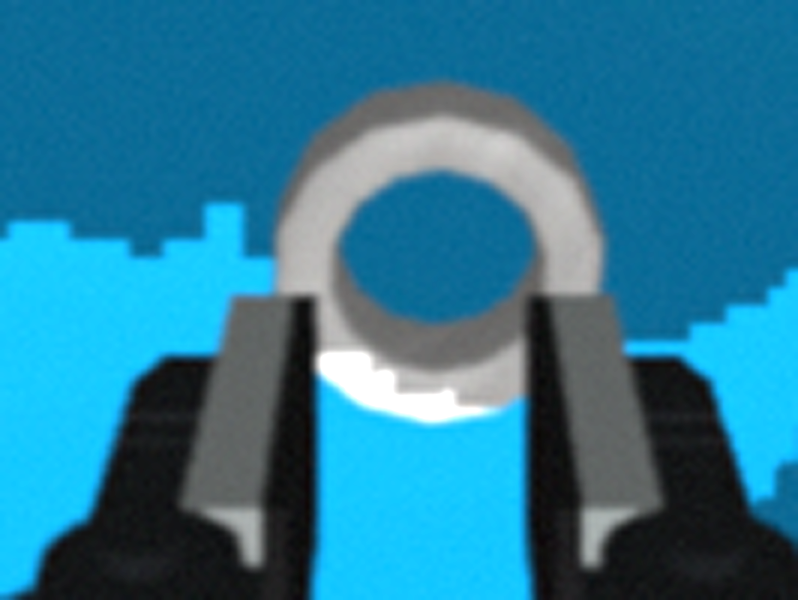

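Both the gap scale and the edge geometry suggest the pad tips sit well above the reported TCP (tip edges at crop row 297, ring beyond and below). The fingers closed above the ring without touching it. I'll open partly and descend carefully, watching the force.

Call:
step_arm([
  [[0.004,0.006,0,0,0,0,0.6],[0.004,0.006,0,0,0,0,0.6],[0.004,0.006,0,0,0,0,0.6],[0.004,0.006,0,0,0,0,0.6],[0.004,0.006,0,0,0,0,0.6],[0.004,0.006,0.01,0,0,0,0.6],[0.004,0.006,0.02,0,0,0,0.6],[0.004,0.006,0.03,0,0,0,0.6],[0.004,0.006,0.03,0,0,0,0.6]],
])

```text
time: 4.5
eef_pos: [621.1, -280.1, -7.8]
tcp_rot: [-0.0, 1.0, 0.0, -0.001]
wrist_force: [0.1, 0.0, -0.1]
gripper_width: 51.2
finger_force: 0.0
```

```bash
python3 -c "
from h import *
o=arm.get_obs();print(o['eef_pos'],o['gripper_width'],o['wrist_force'],o['ft_torque'],o['joints'])"
```

```text
[ 621.11062131 -280.05978997   -7.80712703] 51.241485636241954 [ 0.13530365  0.04413837 -0.10180811] [ 0.06838551  0.04230747 -0.02208923] [-4.73530861e-01  3.62023486e-01  1.28701391e+00  7.92506217e-06
  1.49442649e+00  1.09712917e+00]
```

Call:
step_arm([
  [[0,0,0.01,0,0,0,0.6],[0,0,0.02,0,0,0,0.6],[0,0,0.03,0,0,0,0.6],[0,0,0.03,0,0,0,0.6]],
])

```text
time: 4.83
eef_pos: [621.2, -280.2, -16.5]
tcp_rot: [-0.0, 1.0, 0.0, -0.001]
wrist_force: [-0.4, 0.4, 0.6]
gripper_width: 51.4
finger_force: 0.0
```

```bash
python3 -c "
from h import *
o=arm.get_obs();print(o['eef_pos'],o['gripper_width'],o['wrist_force'])
c,im=shot('wrist','w3'); a=cv2.resize(im[150:300,220:420],(800,600),interpolation=cv2.INTER_CUBIC)
cv2.imwrite('pics/w3d.png',np.clip(a*1.5,0,255).astype(np.uint8))"
```

```text
[ 621.24371756 -280.16082047  -16.52055408] 51.42793616673353 [-0.39094446  0.37142785  0.60735803]
```

View pics/w3d.png

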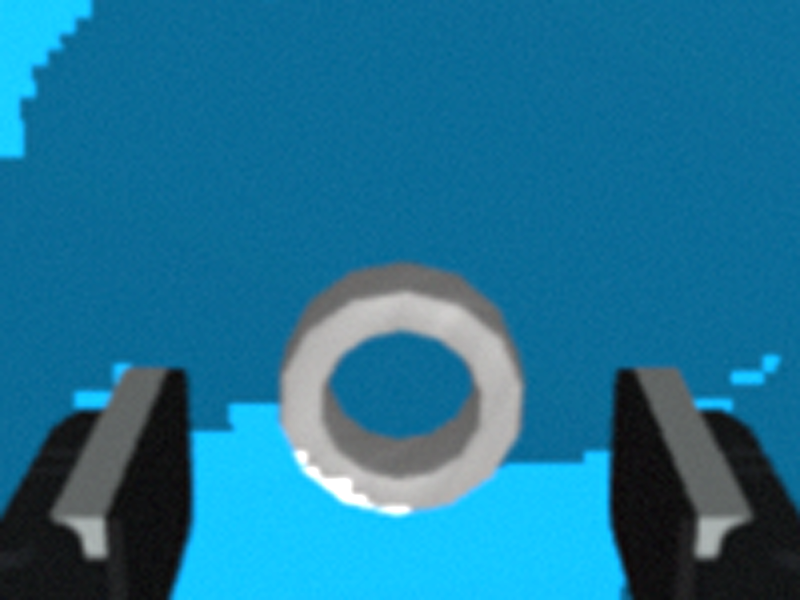

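The ring is centred at about (400,402) between the tips. Scale comparison puts the tips roughly 14 mm above the ring's middle, so the real tips are about 36–40 mm behind the reported TCP. I'll continue down with guarded steps.

Call:
step_arm([
  [[0,0,0.015,0,0,0,0.6],[0,0,0.03,0,0,0,0.6],[0,0,0.04,0,0,0,0.6],[0,0,0.04,0,0,0,0.6]],
])

```text
time: 5.22
eef_pos: [621.1, -280.0, -28.8]
tcp_rot: [-0.0, 1.0, 0.0, -0.001]
wrist_force: [-0.4, 1.2, 0.0]
gripper_width: 51.8
finger_force: 0.0
```

Call:
step_arm([
  [[0,0,0,0,0,0,0.2],[0,0,0,0,0,0,0.2],[0,0,0,0,0,0,0.2],[0,0,0,0,0,0,0.2],[0,0,0,0,0,0,0.2],[0,0,0,0,0,0,0.2],[0,0,0,0,0,0,0.2]],
])

```text
time: 5.8
eef_pos: [621.9, -280.4, -27.2]
tcp_rot: [0.0, 1.0, 0.0, 0.0]
wrist_force: [0.1, -0.9, 0.4]
gripper_width: 30.0
finger_force: 29.7
```

Call:
step_arm([
  [[0,0,-0.02,0,0,0,0.2],[0,0,-0.06,0,0,0,0.2],[0,0,-0.12,0,0,0,0.2],[0,0,-0.2,0,0,0,0.2],[0,0,-0.26,0,0,0,0.2],[0,0,-0.3,0,0,0,0.2],[0,0,-0.3,0,0,0,0.2],[0,0,-0.3,0,0,0,0.2]],
])

```text
time: 6.47
eef_pos: [622.2, -280.6, 63.7]
tcp_rot: [0.0, 1.0, 0.0, 0.001]
wrist_force: [-0.0, 0.4, -1.5]
gripper_width: 29.6
finger_force: 29.7
```

```bash
python3 -c "
from h import *
th=-.055; print('bay',543-55*np.cos(th),43.9-55*np.sin(th))
go(488,47,62,th)
c,im=shot('wrist','w4');s,im2=shot('scene','s4')
a=cv2.resize(im[150:350,200:440],(480,400),interpolation=cv2.INTER_CUBIC)
b=cv2.resize(im2[210:330,130:226],(320,400),interpolation=cv2.INTER_CUBIC)
cv2.imwrite('pics/w4d.png',np.clip(np.hstack([a,b])*1.5,0,255).astype(np.uint8))"
```

```text
bay 488.0831665319321 46.923475126488725
t6.47 from [ 622.2 -280.6   63.7] -> [488, 47, 62] [-0.4473, -1.0921, 0.0039] [0.0005, -0.0012, 0.0367] rows>=9 w29.6 F29.7
```

View pics/w4d.png

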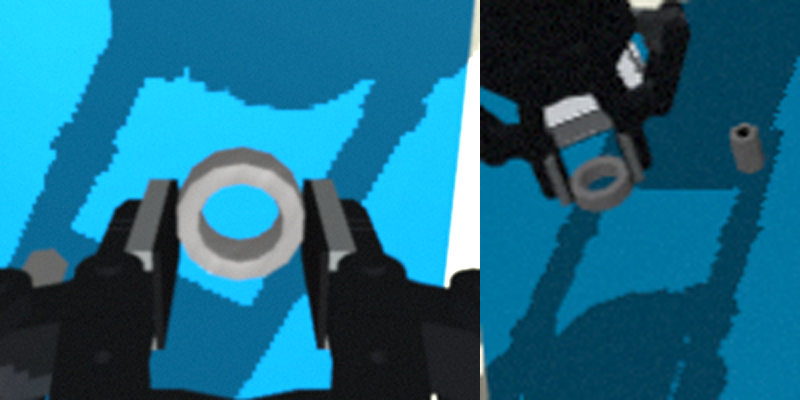

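The ring is held flat between the pads. I'll carry it to the bay.

Call:
step_arm([
  [[-0.02,-0.04,0,0,0,0.01,0.2],[-0.05,-0.12,0,0,0,0.02,0.2],[-0.09,-0.21,0,0,0,0.03,0.2],[-0.13,-0.31,0,0,0,0.0367,0.2],[-0.17,-0.41,0,0,0,0.0367,0.2],[-0.22,-0.51,0,0,0,0.0367,0.2],[-0.26,-0.6,0,0,0,0.0367,0.2],[-0.29,-0.67,0,0,0,0.0367,0.2],[-0.3,-0.7,0,0,0,0.0367,0.2],[-0.3,-0.7,0,0,0,0.0367,0.2]],
])

```text
time: 7.4
eef_pos: [530.7, -68.6, 61.4]
tcp_rot: [-0.0, 1.0, -0.026, -0.001]
wrist_force: [-1.3, 0.3, -0.5]
gripper_width: 30.2
finger_force: 29.7
```

```bash
python3 -c "
from h import *
go(488,47,61.8,-.055)
p=np.array([531.2,-70.8]);d=(np.array([488.1,46.9])-p)/300;t=-.055
print('cmd',d@[np.cos(t),np.sin(t)], d@[np.sin(t),-np.cos(t)])"
```

```text
t7.40 from [530.7 -68.6  61.4] -> [488, 47, 61.8] [-0.1622, -0.3774, -0.0009] [-0.0004, 0.0013, 0.0017] rows>=3 w30.2 F29.7
cmd -0.16501688150675461 -0.38384239522666236
```

Call:
step_arm([
  [[-0.03,-0.08,0,0,0,0,0.2],[-0.08,-0.18,0,0,0,0,0.2],[-0.12,-0.28,0,0,0,0,0.2],[-0.15,-0.35,0,0,0,0,0.2],[-0.165,-0.384,0,0,0,0,0.2],[-0.165,-0.384,0.02,0,0,0,0.2],[-0.165,-0.384,0.08,0,0,0,0.2],[-0.165,-0.384,0.14,0,0,0,0.2],[-0.165,-0.384,0.2,0,0,0,0.2],[-0.165,-0.384,0.24,0,0,0,0.2],[-0.165,-0.384,0.255,0,0,0,0.2],[-0.165,-0.384,0.265,0,0,0,0.2],[-0.165,-0.384,0.265,0,0,0,0.2]],
])

```text
time: 8.48
eef_pos: [488.8, 46.7, -17.2]
tcp_rot: [0.0, 1.0, -0.028, -0.0]
wrist_force: [-0.3, -0.5, -0.1]
gripper_width: 30.2
finger_force: 29.8
```

```bash
python3 -c "
from h import *
go(488.1,46.9,-22.5,-.055); print(arm.get_obs()['wrist_force'])
c,im=shot('wrist','w5')
a=cv2.resize(im[110:310,220:420],(600,600),interpolation=cv2.INTER_CUBIC)
cv2.imwrite('pics/w5d.png',np.clip(a*1.2,0,255).astype(np.uint8))"
```

```text
t8.48 from [488.8  46.7 -17.2] -> [488.1, 46.9, -22.5] [-0.0022, -0.0006, 0.0176] [0.0002, 0.0004, -0.0004] rows>=1 w30.2 F29.8
[-0.30586336 -0.46584017 -0.09753926]
```

View pics/w5d.png

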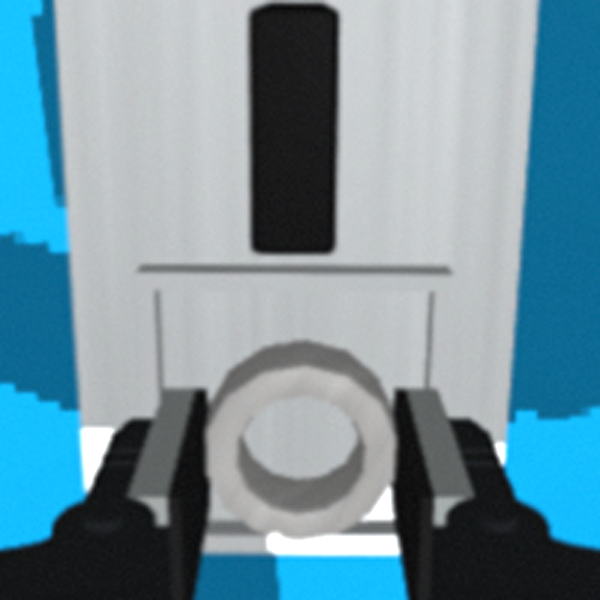

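The ring sits inside the bay at about (301,438), with side walls near columns 160 and 430 and end walls near rows 268 and 525. I'll check the centring numerically.

```bash
python3 -c "
from h import *
c=cal('wrist');f=lambda x,y:(220+x/3-.3,110+y/3-.3)
th=-.055;C,S=np.cos(th),np.sin(th);T=np.array([543,43.9])
loc=lambda P:(np.round([C*(P[0]-T[0])+S*(P[1]-T[1]),-S*(P[0]-T[0])+C*(P[1]-T[1])],1))
print('wall +x top outer?(-29,-32)',loc(pt(c,f(296,267),9)),loc(pt(c,f(296,267),4)))
print('wall sides',loc(pt(c,f(158,330),9)),loc(pt(c,f(431,330),9)))
print('handle top corners',[loc(pt(c,f(*p),52)) for p in((250,10),(338,10),(336,250),(252,250))])
print('tray -x edge (-85)',loc(pt(c,f(240,553),4)),'edges y',loc(pt(c,f(65,200),4)),loc(pt(c,f(527,200),4)))
print('ring',[loc(pt(c,f(301,438),z)) for z in(14,17)], loc((488.5,46.8)))
for P in[(-32,23,9),(-78,23,9),(-78,-23,4)]:
  w=[T[0]+C*P[0]-S*P[1],T[1]+S*P[0]+C*P[1],P[2]]; print(P,(proj(c,w)-[220,110])*3)
"
```

```text
wall +x top outer?(-29,-32) [-27.3   0.9] [-28.8   0.9]
wall sides [-38.3  24. ] [-38.4 -21.8]
handle top corners [array([14.4,  5.6]), array([14.4, -4. ]), array([-12.7,  -4. ]), array([-12.7,   5.8])]
tray -x edge (-85) [-84.7  11.5] edges y [-17.1  39.4] [-17.2 -37.7]
ring [array([-55.8,   0.1]), array([-54.3,   0.1])] [-54.6  -0.1]
(-32, 23, 9) [161.7345412  293.11851428]
(-78, 23, 9) [172.93470288 535.64633998]
(-78, -23, 4) [424.49943619 520.65084371]
```

Centred within 2 mm. I'll lower the ring and release it.

Call:
step_arm([
  [[0,0,0.01,0,0,0,0.2],[0,0,0.02,0,0,0,0.2],[0,0,0.02,0,0,0,0.2],[0,0,0.02,0,0,0,0.5],[0,0,0.02,0,0,0,0.5],[0,0,0.02,0,0,0,0.5],[0,0,0.02,0,0,0,0.5],[0,0,0.0,0,0,0,0.5],[0,0,-0.08,0,0,0,0.5],[0,0,-0.18,0,0,0,0.5],[0,0,-0.28,0,0,0,0.5],[0,0,-0.3,0,0,0,0.5]],
])

```text
time: 9.53
eef_pos: [491.4, 47.4, 79.7]
tcp_rot: [-0.0, 1.0, -0.027, 0.004]
wrist_force: [0.8, 0.2, 1.6]
gripper_width: 42.5
finger_force: 0.0
```

```bash
cat >> h.py <<'E'
def ringloc():
    c,im=shot('wrist','wr%d'%int(arm.get_obs()['time']*100)); return c,im
E
python3 -c "
from h import *
c,im=ringloc(); g=cv2.cvtColor(im,cv2.COLOR_BGR2GRAY)
th=-.055;C,S=np.cos(th),np.sin(th);T=np.array([543.8,44.7])
b=np.array([T[0]-55*C,T[1]-55*S])
u=proj(c,(*b,16)); print(u, [proj(c,(b[0]+dx,b[1],16)) for dx in(-16,16)])
x0,y0=int(u[0])-30,int(u[1])-30
roi=g[y0:y0+60,x0:x0+60]
import sys
e=cv2.HoughCircles(cv2.resize(roi,None,fx=4,fy=4,interpolation=cv2.INTER_CUBIC),cv2.HOUGH_GRADIENT,2,200,param1=60,param2=15,minRadius=45,maxRadius=110)
print(e, None if e is None else e[0,0,:2]/4+[x0,y0])
print(arm.get_obs()['gripper_width'])
for r in roi[::4]: print(' '.join('%3d'%v for v in r[::3]))
"
```

```text
[319.88092544 202.86580826] [array([320.9760358 , 221.90408639]), array([318.74658936, 183.14424293])]
[[[127. 119.  77.]]] [320.75 201.75]
42.550626591615426
136 133 137 136 137 137 137 137 136 137 138 137 138 139 137 139 137 137 137 138
135 125 136 135 139 140 135 136 137 137 134 135 137 138 140 139 139 140 139 144
179 124 136 135 138 139 137 135 138 136 135 135 134 137 139 138 140 138 138 143
191 123 134 134 138 138 136 131  85  72  73  75  76  94 134 136 139 138 138 142
232 136 137 134 137 137  85  92 128 135 131 131 135 131  94 104 139 140 139 142
236 209 234 131 138  94 119 126 127 123 125 146 121 123 126 119 105 139 138 141
236 219 233 131 108 115 125 120 133 132 155 235 235 167 120 128 111 132 135 138
235 215 234 135 110 124 122 132 135 133 155 233 234 235 225 120 123 192 236 234
234 218 235 141 114 128 113 129 132 132 149 234 233 234 214 153 145 214 236 233
234 215 234 139 117 127 121  83 130 131 130 232 211 173  86 213 212 218 235 232
233 166 234 147 133 121 126 105  75  83 105 107  87  74 194 219 207 234 235 231
233 170 233 184 131 134 123 129 133 112  92 141 183 222 217 211 234 234 235 230
233 177 233 203 136 133 131 127 121 123 140 215 212 213 228 232 234 233 234 224
232 161 177 225 176 131 127 130 129 129 128 129 182 234 233 232 234 227 230 209
232 226 219 220 130 122 122 121 122 121 122 121 209 211 210 208 208 204 204 203
```

The ring is in the bay, detected within 1 px of the expected position. Next is the standoff, approached with the fingers closing along about world x, clear of the yellow look-alike.

Call:
step_arm([
  [[0.247,0.803,0,0,0,-1,0.65],[0.247,0.803,0,0,0,-1,0.65],[0.247,0.803,0,0,0,-1,0.65],[0.247,0.803,0,0,0,-1,0.65],[0.247,0.803,0,0,0,-1,0.65],[0.247,0.803,0,0,0,-1,0.65],[0.247,0.803,0,0,0,-1,0.65],[0.247,0.803,0,0,0,-1,0.65],[0.247,0.803,0,0,0,-1,0.65],[0.247,0.803,0,0,0,-1,0.65],[0.247,0.803,0,0,0,-1,0.65],[0.247,0.803,0,0,0,-1,0.65],[0.247,0.803,0,0,0,-1,0.65],[0.247,0.803,0,0,0,-1,0.65],[0.247,0.803,0,0,0,-1,0.65]],
])

```text
time: 10.83
eef_pos: [548.9, -197.1, 72.1]
tcp_rot: [-0.001, 0.751, 0.661, -0.0]
wrist_force: [-0.1, -0.1, -0.6]
gripper_width: 55.6
finger_force: 0.0
```

```bash
python3 -c "
from h import *
go(548.8,-197.7,-27,1.445)
c,im=shot('wrist','w7'); u=proj(c,(548.8,-197.7,30)); print(u)
x,y=u.round().astype(int); g=cv2.cvtColor(im,cv2.COLOR_BGR2GRAY)
hsv=cv2.cvtColor(im,cv2.COLOR_BGR2HSV)
m=((hsv[...,1]<60)&(hsv[...,2]>40)).astype(np.uint8)
n,l,st,ce=cv2.connectedComponentsWithStats(m)
for i in range(1,n):
  if st[i,4]>40 and np.hypot(*(ce[i]-u))<80: print(st[i],ce[i])
np.set_printoptions(linewidth=250)
for r in range(y-20,y+32,2): print(r,' '.join('%3d'%v for v in hsv[r,x-26:x+27:2,1]))
"
```

```text
t10.83 from [ 548.9 -197.1   72.1] -> [548.8, -197.7, -27] [-0.0022, 0.0003, 0.3303] [-0.0009, -0.0003, -0.0013] rows>=3 w55.6 F0.0
[321.39496142 210.05055428]
[308 190  24  31 519] [319.58959538 204.71676301]
190 229 228 229 229 225 227 228 228 227 215 118   3  10  58  93 155 197 224 226 222 231 229 226 229 233 228 226
192 228 231 232 228 227 228 228 229 217 120   6   3   7  11   7   4  27 193 231 231 222 222 226 231 231 226 226
194 227 225 229 231 231 230 229 212 113   3   3   3   7   7  10   7  11 154 224 224 229 233 231 228 229 231 233
196 229 227 231 230 240 222 223  95   3   3   3   7   3  10   7   4  11  98 217 229 236 226 226 226 226 231 224
198 232 231 231 223 235 233 223  78   3   4   5   6   6   7   4  11  11  29 211 229 229 226 224 228 221 223 226
200 225 232 227 231 233 231 211  48   4   3   4   2   4   2   5   5   3   4 166 229 224 231 226 226 226 229 226
202 226 235 231 233 236 229 200  18   7   4   4   4   4   6   4   6   6   8 130 226 238 226 231 224 226 228 235
204 228 228 230 233 226 222 185   7   7   6   4   6   6   4   2   2   4   2 100 224 231 233 228 224 223 23
[... 1321 characters left out ...]
 229 233 233 229 224 235 230
230 232 229 233 230 232 232 229 229 228 231 232 224 230 224 226 224 233 226 228 221 228 226 233 229 231 226 233
232 228 234 229 229 230 230 232 230 227 232 230 229 229 229 228 230 231 226 231 233 224 226 240 230 228 228 233
234 230 230 228 229 227 232 232 232 228 228 230 233 232 232 231 235 228 238 224 231 233 228 226 240 228 230 226
236 229 232 232 229 229 233 230 229 230 232 231 232 231 230 232 230 241 235 226 228 229 233 228 228 230 228 226
238 232 232 229 232 230 228 234 229 228 227 230 231 229 228 231 232 231 219 226 233 231 228 235 226 238 238 230
240 232 229 233 229 230 233 230 233 229 232 233 231 231 233 229 230 232 229 221 233 235 221 230 226 235 226 226
```

Call:
step_arm([
  [[0,-0.003,0.1,0,0,-0.08,0.65],[0,-0.003,0.18,0,0,-0.16,0.65],[0,-0.003,0.23,0,0,-0.22,0.65],[0,-0.003,0.27,0,0,-0.22,0.65],[0,-0.003,0.3,0,0,-0.22,0.65],[0,-0.003,0.311,0,0,-0.22,0.65],[0,-0.003,0.311,0,0,-0.22,0.65],[0,-0.003,0.311,0,0,-0.22,0.05],[0,-0.003,0.311,0,0,-0.22,0.05],[0,-0.003,0.311,0,0,-0.22,0.05],[0,-0.003,0.311,0,0,-0.22,0.05],[0,-0.003,0.311,0,0,-0.22,0.05],[0,-0.003,0.311,0,0,-0.22,0.05],[0,-0.003,0.311,0,0,-0.22,0.05],[0,-0.003,0.311,0,0,-0.22,0.05],[0,-0.003,0.311,0,0,-0.22,0.05]],
], squeeze=40)

```text
time: 12.22
eef_pos: [549.3, -197.5, -18.8]
tcp_rot: [0.001, 0.631, 0.775, 0.0]
wrist_force: [-0.2, 0.1, 5.6]
gripper_width: 15.0
finger_force: 39.6
```

```bash
python3 -c "
from h import *
for i in range(2):
  o=arm.get_obs();print(o['time'],o['eef_pos'],o['gripper_width'],o['wrist_force'],o['finger_force']); arm.grab_frame('top')"
```

```text
12.2167 [ 549.30611477 -197.49838478  -18.84614312] 14.978779617148223 [-0.21322398  0.13146356  5.64358861] 39.57729989429936
12.2667 [ 549.33485369 -197.49675642  -18.83107492] 14.41979065308033 [0.43680513 0.14676573 6.75283466] 39.57677266560495
```

Call:
step_arm([
  [[0,0,-0.02,0,0,0,0.05],[0,0,-0.07,0,0,0,0.05],[0,0,-0.14,0,0,0,0.05],[0,0,-0.21,0,0,0,0.05],[0,0,-0.25,0,0,0,0.05],[0,0,-0.25,0,0,0,0.05],[0,0,-0.25,0,0,0,0.05],[0,0,-0.25,0,0,0,0.05]],
])

```text
time: 12.98
eef_pos: [547.7, -196.8, 53.1]
tcp_rot: [-0.001, 0.631, 0.775, -0.0]
wrist_force: [0.4, -0.1, -2.0]
gripper_width: 14.6
finger_force: 39.0
```

```bash
python3 -c "
from h import *
o=arm.get_obs();print(o['wrist_force'])
go(434.5,-283.4,55,1.7);go(434.5,-283.4,-12,1.7)
c,im=shot('wrist','w9')
hsv=cv2.cvtColor(im,cv2.COLOR_BGR2HSV)
p=o['eef_pos']; 
for z in(30,90): print(proj(c,(p[0],p[1],p[2]+19+z*0)), proj(c,(549,-197.5,z)))
for r in range(170,290,6): print(r,' '.join('%3d'%v for v in hsv[r,280:360:4,1]),'|',' '.join('%3d'%v for v in hsv[r,280:360:4,2]))
"
```

```text
[ 0.39879055 -0.10759605 -2.03941994]
t12.98 from [ 547.7 -196.8   53.1] -> [434.5, -283.4, 55] [-0.206, -0.4281, -0.0058] [-0.0013, -0.0009, 0.05] rows>=4 w14.6 F39.0
t12.98 from [ 547.7 -196.8   53.1] -> [434.5, -283.4, -12] [-0.2063, -0.4276, 0.2176] [-0.0013, -0.0009, 0.05] rows>=4 w14.6 F39.0
[321.58666283 245.30952372] [323.11272208 219.95782193]
[321.58666283 245.30952372] [324.00739068 262.53680287]
170 230 229 229 229 228 229 232 232 235 229 231 231 232 231 229 232 231 228 224 233 | 187 188 188 188 190 189 187 188 187 189 189 188 189 188 188 187 170 104 106 104
176 232 230 231 233 228 229 232 227 232 229 231 231 229 234 228 232 232 231 230 231 | 186 187 188 187 188 188 188 190 188 188 189 188 189 186 189 188 188 188 153 116
182 231 232 228 228 233 229 230 232 232 229 231 230 228 227 228 229 232 231 231 229 | 188 187 187 188 186 188 187 187 188 189 188 187 189 190 190 189 188 188 188 187
188 228 230 233 232 232 229 230 228 228 228 228 229 232 231 232 235 233 232 229 232 | 188 187 187 187 186 187 187 189 187 189 189 189 189 188 189 188 188 187 187 187
194 231 229 232 233 228 2
[... 1930 characters left out ...]
 125 126  88  50  13  66  68  69  17
266  39  13  11   8  16  18   2   6   4   0  14   9   2   2   5  39   8  15   8  18 |  13  39  68  66  65  14 111 125 125  56  18  56 120 122 100  13  66  69  67  28
272  51  16  19  11  11  21   2   6   0  39   0  48  12   2   3  39  13  15   8   9 |  15  63  67  67  48  12 103 125  36  13  15  16  44 122  87  13  58  66  66  59
278  16  34  73   9   6  49   0   6   5  55  39  45   2   4   3  12  13  13  59  34 |  16  15  14  89  79  21 102 126  98  14  13  17 110 125  87  21  99  77  13  15
284  49  16   0  48  15  13 158  41   0   4   4   4   4  35 123  12  14  32  48  17 |  21  16  15  16  51  19  42 117 124 122 122 122 124 116  29  22  54  16  16  15
```

The standoff is held upright. I'll carry it to the dish.

Call:
step_arm([
  [[-0.03,-0.06,0,0,0,0,0.05],[-0.07,-0.15,0,0,0,0,0.05],[-0.12,-0.25,0,0,0,0,0.05],[-0.17,-0.35,0,0,0,0.03,0.05],[-0.2,-0.41,0,0,0,0.05,0.05],[-0.206,-0.428,0,0,0,0.05,0.05],[-0.206,-0.428,0.03,0,0,0.05,0.05],[-0.206,-0.428,0.1,0,0,0.05,0.05],[-0.206,-0.428,0.16,0,0,0.05,0.05],[-0.206,-0.428,0.2,0,0,0.05,0.05],[-0.206,-0.428,0.22,0,0,0.05,0.05],[-0.206,-0.428,0.225,0,0,0.05,0.05],[-0.206,-0.428,0.225,0,0,0.05,0.05],[-0.206,-0.428,0.225,0,0,0.05,0.05]],
])

```text
time: 14.2
eef_pos: [436.1, -283.8, -11.9]
tcp_rot: [0.001, 0.66, 0.751, 0.0]
wrist_force: [0.4, -0.6, -0.9]
gripper_width: 15.0
finger_force: 39.1
```

```bash
python3 -c "
from h import *
go(434.5,-283.4,-14,1.7);print(arm.get_obs()['wrist_force'])"
```

```text
t14.20 from [ 436.1 -283.8  -11.9] -> [434.5, -283.4, -14] [0.0021, -0.0049, 0.0071] [0.0007, 0.0006, 0.0004] rows>=1 w15.0 F39.1
[ 0.36684346 -0.58060086 -0.93556392]
```

Call:
step_arm([
  [[0,0,0.005,0,0,0,0.05],[0,0,0.01,0,0,0,0.05],[0,0,0.01,0,0,0,0.35],[0,0,0.01,0,0,0,0.35],[0,0,0.01,0,0,0,0.35],[0,0,0.01,0,0,0,0.35],[0,0,0.01,0,0,0,0.35],[0,0,-0.02,0,0,0,0.35],[0,0,-0.08,0,0,0,0.35],[0,0,-0.18,0,0,0,0.35],[0,0,-0.28,0,0,0,0.35],[0,0,-0.33,0,0,0,0.35],[0,0,-0.33,0,0,0,0.35],[0,0,-0.33,0,0,0,0.35]],
])

```text
time: 15.37
eef_pos: [435.9, -284.2, 87.8]
tcp_rot: [0.001, 0.66, 0.751, 0.0]
wrist_force: [0.0, 0.6, -0.5]
gripper_width: 30.0
finger_force: 0.0
```

```bash
python3 -c "
from h import *
o=arm.get_obs();print(o['wrist_force'],o['gripper_width'],o['joints'])
c,im=shot('wrist','w10')
for z in(3,33): print(proj(c,(435.5,-283.6,z)))
v=cv2.cvtColor(im,cv2.COLOR_BGR2GRAY)
for r in range(160,270,5): print(r,' '.join('%3d'%v for v in v[r,260:385:5]))
go(543.8,44.7,60,-.055)
"
```

```text
[ 0.04976748  0.56127579 -0.51688296] 29.958261821888374 [-6.43122359e-01 -1.20573842e-01  1.63643822e+00 -3.91555782e-06
  1.62283575e+00 -7.72386985e-01]
[320.52900159 192.90544119]
[320.66303848 203.37337836]
160 101 115  76 120 225 218 217 220 223 221 217 213 213 220 218 213 218 217 212 213 211 114  99  59  53
165 101 112  90 134 223 218 217 219 221 220 215 213 212 220 218 213 218 217 211 213 210 124  99  97  52
170  98 111 104 141 223 215 215 220 221 218 215 211 213 219 217 212 218 216 211 210 209 137  98  95  78
175 101 103 120 148 220 216 215 218 219 217 214 211 212 217 216 211 217 215 211 210 209 151  97  95  94
180  95  98 131 118 220 215 214 217 220 217 214 209 211 217 216 211 216 217 206 208 158 162  89  95  93
185  51  95 143 119 219 213 214 215 218 216 211 126  63 184 216 211 191 138 119 119 116  95  53  50  57
190  52  71 155 133 217 211 212 215 217 213 126  72  65  59 145 129 122 122 119 117 114  99  51  51  51
195  52  48 172 123 216 211 210 213 218 212  99 193 215 162 107 118 121 124 119 116 111 102  50  49  52
200  50  48 179 109 213 211 181 122 121 162 203 151  24 
[... 818 characters left out ...]
4  65  66  64  64  63  65  65  65  58  40  58  58  49  49  48
245  92  92 126  63  63  12  86  96  88  89  88  89  88  89  87  89  89  87  59  14  58  57  47  46  46
250  90  20  33  63  58   8  72  90  49  50  47  48  49  50  51  49  49  49  31   8  57  57  19  16  46
255  12  12  56  56  47   7  69  90  91  46  49  48  49  47  49  48  49  49  33   8  53  56  52  12  12
260  20  15  58  57  28   7  68  89  90  88  89  49  48  48  50  48  48  49  28   7  34  57  57  14  15
265  12  25  57  56   8   9  67  89  89  90  91  89  45  48  46  49  51  52  29   6  12  57  57  19  13
t15.42 from [ 435.2 -283.6   86.1] -> [543.8, 44.7, 60] [1.0386, 0.5001, 0.087] [-0.0, -0.0, 1.17] rows>=15 w29.7 F0.0
```

The standoff stands in the dish, as predicted. Now the tray handle.

Call:
step_arm([
  [[0.9,0.43,0,0,0,1,0.45],[0.9,0.43,0,0,0,1,0.45],[0.9,0.43,0,0,0,1,0.45],[0.9,0.43,0,0,0,1,0.45],[0.9,0.43,0,0,0,1,0.45],[0.9,0.43,0,0,0,1,0.45],[0.9,0.43,0,0,0,1,0.45],[0.9,0.43,0,0,0,1,0.45],[0.9,0.43,0,0,0,1,0.45],[0.9,0.43,0,0,0,1,0.45],[0.9,0.43,0,0,0,1,0.45],[0.9,0.43,0,0,0,1,0.45],[0.9,0.43,0,0,0,1,0.45],[0.9,0.43,0,0,0,1,0.45],[0.9,0.43,0,0,0,1,0.45]],
])

```text
time: 16.67
eef_pos: [527.5, 0.8, 84.5]
tcp_rot: [-0.0, 0.995, 0.102, -0.001]
wrist_force: [-0.1, -0.7, -0.6]
gripper_width: 38.6
finger_force: 0.0
```

```bash
python3 -c "
from h import *
go(543.8,44.7,60,-.055)"
```

```text
t16.67 from [527.5   0.8  84.5] -> [543.8, 44.7, 60] [0.0831, -0.1324, 0.0816] [-0.0003, 0.002, 0.1722] rows>=3 w38.6 F0.0
```

Call:
step_arm([
  [[0.083,-0.132,0.02,0,0,0.172,0.45],[0.083,-0.132,0.02,0,0,0.172,0.45],[0.083,-0.132,0.02,0,0,0.172,0.45],[0.083,-0.132,0.02,0,0,0.172,0.45],[0.083,-0.132,0.02,0,0,0.172,0.45],[0.083,-0.132,0.02,0,0,0.172,0.45]],
])

```text
time: 17.17
eef_pos: [544.7, 43.6, 80.3]
tcp_rot: [0.0, 1.0, -0.028, -0.0]
wrist_force: [0.1, -0.2, 0.7]
gripper_width: 38.4
finger_force: 0.0
```

```bash
python3 -c "
from h import *
c,im=shot('wrist','w11'); g=cv2.cvtColor(im,cv2.COLOR_BGR2GRAY)
u=proj(c,(543.8,44.7,52)); print(u)
th=-.055
for a,b in [(14,5),(14,-5),(-14,-5),(-14,5)]:
  print((a,b),proj(c,(543.8+a*np.cos(th)-b*np.sin(th),44.7+a*np.sin(th)+b*np.cos(th),52)))
for r in range(int(u[1])-40,int(u[1])+40,5): print(r,' '.join('%3d'%v for v in g[r,int(u[0])-40:int(u[0])+40:3]))
print('ball',proj(c,(543.8+55*np.cos(th),44.7+55*np.sin(th),24)))
go(543.8,44.7,-5,-.055)"
```

```text
[318.50815434 215.30481935]
(14, 5) [310.98407868 195.52327403]
(14, -5) [325.95064542 195.51141955]
(-14, -5) [325.75650677 234.35210153]
(-14, 5) [311.33995309 234.36262596]
175 140 143 140 138 137 141 142 142 144 143 141 141 141 137 140 139 144 143 144 141 140 145 145 142 148 140 141
180 139 141 137 159 199 140 140 141 144 140 140 138 104  89  88  91 140 143 144 140 138 143 144 143 150 138 142
185 240 241 239 237 238 240 182 139 143 140 140 134  21   4   7   7 118 142 143 139 138 143 145 143 144 137 140
190 238 241 239 237 238 238 200 138 141 140 139 129  10  10   5   5 111 142 141 138 140 142 144 143 146 138 139
195 238 240 238 236 237 239 198 137 141 139 140 112   6   9   7   8  78 166 234 227 229 231 238 240 241 236 238
200 237 239 238 236 236 237 236 135 141 140 137 100  12  16  17  14  68 162 239 236 237 239 240 240 239 235 236
205 236 238 238 236 236 237 235 136 141 139 138  99  12  17  15  16  80 228 238 236 237 238 239 239 238 235 236
210 236 237 235 234 236 237 234 137 140 138 137  98  12  14  14  15 164 238 237 236 237 238 239 239 238 235 235
215 235 236 236 234 235 235 
[... 325 characters left out ...]
28 104 101 100  87  86  86  86  64  16  29  30  29  75  95  95  96  90  90  93 114 212 233 232
235 232 232 232 231 230 213 233 189 136 135 134 132 122 119 120 215 232 234 233 232 233 233 230 224 227 232 231
240 133 231 233 230 229 206 232 229 135 135 133 131 136 129 130 155 233 234 233 233 234 234 230 230 222 232 231
245   7 197 231 229 231 196 231 229 135 135 111  74  72  72  75  73  70  93 199 233 233 234 231 230 217 230 230
250  11 186 229 229 230 209 231 171 135  76  84 124 131 129 123 226 230 177  74 113 231 233 229 230 230 229 230
ball [318.51141251 129.98319493]
t17.22 from [544.8  43.6  80.4] -> [543.8, 44.7, -5] [-0.0035, -0.0035, 0.2846] [0.0002, -0.0001, -0.001] rows>=3 w38.5 F0.0
```

The handle matches the estimate. I'll descend and grip it.

Call:
step_arm([
  [[-0.004,-0.0035,0.08,0,0,0,0.45],[-0.004,-0.0035,0.16,0,0,0,0.45],[-0.004,-0.0035,0.22,0,0,0,0.45],[-0.004,-0.0035,0.26,0,0,0,0.45],[-0.004,-0.0035,0.28,0,0,0,0.45],[-0.004,-0.0035,0.285,0,0,0,0.45],[-0.004,-0.0035,0.285,0,0,0,0.45],[-0.004,-0.0035,0.285,0,0,0,0.0],[-0.004,-0.0035,0.285,0,0,0,0.0],[-0.004,-0.0035,0.285,0,0,0,0.0],[-0.004,-0.0035,0.285,0,0,0,0.0],[-0.004,-0.0035,0.285,0,0,0,0.0],[-0.004,-0.0035,0.285,0,0,0,0.0],[-0.004,-0.0035,0.285,0,0,0,0.0],[-0.004,-0.0035,0.285,0,0,0,0.0]],
], squeeze=60)

```text
time: 18.47
eef_pos: [544.9, 45.6, -3.6]
tcp_rot: [-0.0, 1.0, -0.029, 0.001]
wrist_force: [-0.4, -0.3, 6.1]
gripper_width: 8.5
finger_force: 61.1
```

Call:
step_arm([
  [[0,0,-0.005,0,0,0,0],[0,0,-0.01,0,0,0,0],[0,0,-0.015,0,0,0,0],[0,0,-0.02,0,0,0,0],[0,0,-0.03,0,0,0,0],[0,0,-0.04,0,0,0,0],[0,0,-0.05,0,0,0,0],[0,0,-0.05,0,0,0,0],[0,0,-0.05,0,0,0,0]],
], squeeze=90)

```text
time: 19.22
eef_pos: [544.1, 45.5, 10.2]
tcp_rot: [-0.0, 1.0, -0.029, 0.0]
wrist_force: [-0.4, 0.3, -3.1]
gripper_width: 8.2
finger_force: 87.8
```

```bash
cat >> h.py <<'E'
def tray_level():
    o=arm.get_obs(); print(o['time'],o['eef_pos'],o['wrist_force'],o['ft_torque'],o['gripper_width'],o['finger_force'])
E
python3 -c "
from h import *
tray_level()
c,im=shot('wrist','w12'); g=cv2.cvtColor(im,cv2.COLOR_BGR2GRAY)
s,im2=shot('scene','s12'); th=-.055
for z in (4,19): print(z,[proj(c,(543.8+a*np.cos(th)-b*np.sin(th),44.7+a*np.sin(th)+b*np.cos(th),z)).round(1).tolist() for a,b in [(85,38),(85,-38)]],proj(c,(543.8+55*np.cos(th),44.7+55*np.sin(th),z+10)))
for r in range(60,180,6): print(r,' '.join('%3d'%v for v in g[r,220:420:6]))
"
```

```text
19.2167 [544.05274351  45.54826682  10.17358859] [-0.40794831  0.26552327 -3.10654556] [-0.02212419 -0.02304835  0.06069117] 8.169895659103904 87.79124736785889
4 [[251.2, 79.7], [391.1, 79.2]] [321.35104744 136.68617664]
19 [[244.9, 77.2], [397.7, 76.8]] [321.48641663 139.52333351]
60 119 121 121 120 120 121 120  67  66  68  67  67  67  68  67  67  67  68  68  69  70  67  68  66  69  68  67  70  69  68  69  68  67  69
66 120 120 120 119 119 120 120  67  68  68  69  68  69  70  68  67  64  68  68  68  68  69  67  68  66  67  68  66  68  69  69  70  68  69
72 118 119 121 122 121 122 120  67  67  68  68  67  68  68  67  70  67  66  69  69  69  68  68  68  68  70  69  68  69  68  69  69  71  69
78 121 122 121 121 125 126  73  75  73  76  78  77  78  79  80  78  78  80  80  80  78  79  78  78  78  77  77  74  74  75  69  67  68  68
84 120 120 119 122 170 159 163 165 161 159 166 161 167 167 166 168 163 164 168 169 169 167 169 173 163 171 163 164 159 160  69  70  71  68
90 119 120 121 121 127 158 160 164 160 159 165 160 166 165 164 167 165 165 168 169 168 165 168 172 162 172 162 163 160 15
[... 1276 characters left out ...]

150 122 122 122 122 122 155 157 162 159 155 160 160 137 151  98 118 126 132 130 119 125 143 165 167 163 160 161 154 161  67  67  67  66  68
156 119 121 121 122 120 152 155 161 157 156 158 159 163 147 129  99 110 120 113 111 153 154 164 164 164 159 160 154 162  68  67  68  67  67
162 122 122 120 122 122 155 155 161 158 156 157 159 161 158 147 151 122 126 144 157 148 157 165 165 165 158 160 152 159  68  68  68  69  67
168 122 120 122 122 122 148 154 161 158 155 159 159 163 158 160 153 137 140 141 160 161 158 165 164 165 156 159 153 159  66  68  69  69  67
174 123 122 104  68  66 123 154 161 156 155 155 158 161 158 159 158 154 158 162 161 162 156 163 162 165 156 159 152 159  69  67  66  66  67
```

The wrist force matches the tray's weight (about 3 N), the tray is level and the ball is in its pocket. I'll lift gently.

Call:
step_arm([
  [[0,0,-0.005,0,0,0,0],[0,0,-0.015,0,0,0,0],[0,0,-0.035,0,0,0,0],[0,0,-0.06,0,0,0,0],[0,0,-0.09,0,0,0,0],[0,0,-0.12,0,0,0,0],[0,0,-0.15,0,0,0,0],[0,0,-0.18,0,0,0,0],[0,0,-0.21,0,0,0,0],[0,0,-0.24,0,0,0,0],[0,0,-0.265,0,0,0,0],[0,0,-0.285,0,0,0,0],[0,0,-0.3,0,0,0,0],[0,0,-0.307,0,0,0,0],[0,0,-0.31,0,0,0,0],[0,0,-0.31,0,0,0,0],[0,0,-0.31,0,0,0,0]],
])

```text
time: 20.73
eef_pos: [543.5, 45.5, 102.3]
tcp_rot: [0.0, 1.0, -0.029, -0.0]
wrist_force: [0.1, -0.8, -3.3]
gripper_width: 7.9
finger_force: 87.8
```

Call:
step_arm([
  [[-0.002,-0.005,0,0,0,0,0],[-0.007,-0.015,0,0,0,0,0],[-0.016,-0.034,0,0,0,0,0],[-0.03,-0.06,0,0,0,0,0],[-0.046,-0.096,0,0,0,0,0],[-0.066,-0.138,0,0,0,0,0],[-0.088,-0.184,0,0,0,0,0],[-0.11,-0.23,0,0,0,0,0],[-0.132,-0.276,0,0,0,0,0],[-0.154,-0.322,0,0,0,0,0],[-0.176,-0.368,0,0,0,0,0],[-0.198,-0.414,0,0,0,0,0],[-0.22,-0.46,0,0,0,0,0],[-0.24,-0.502,0,0,0,0,0],[-0.256,-0.538,0,0,0,0,0],[-0.27,-0.564,0,0,0,0,0],[-0.279,-0.583,0,0,0,0,0],[-0.284,-0.593,0,0,0,0,0],[-0.286,-0.598,0,0,0,0,0],[-0.286,-0.598,0,0,0,0,0]],
])

```text
time: 22.4
eef_pos: [468.5, 229.6, 102.7]
tcp_rot: [0.0, 1.0, -0.029, -0.0]
wrist_force: [-0.5, -1.2, -2.8]
gripper_width: 7.9
finger_force: 87.9
```

```bash
python3 -c "
from h import *
tray_level(); go(456.6,257.5,102.4,-.055)"
```

```text
22.4 [468.52994402 229.613647   102.73909716] [-0.54690704 -1.18414081 -2.81199957] [ 0.01865105 -0.00375196  0.019189  ] 7.949685327807782 87.87222146987915
t22.40 from [468.5 229.6 102.7] -> [456.6, 257.5, 102.4] [-0.0451, -0.0905, 0.0011] [0.0001, 0.0, -0.002] rows>=1 w7.9 F87.9
```

Call:
step_arm([
  [[-0.002,-0.004,0,0,0,0,0],[-0.007,-0.014,0,0,0,0,0],[-0.015,-0.03,0,0,0,0,0],[-0.024,-0.048,0,0,0,0,0],[-0.033,-0.066,0,0,0,0,0],[-0.04,-0.08,0,0,0,0,0],[-0.044,-0.088,0,0,0,0,0],[-0.045,-0.09,0,0,0,0,0],[-0.045,-0.09,0,0,0,0,0],[-0.045,-0.09,0,0,0,0,0],[-0.045,-0.09,0,0,0,0,0]],
])

```text
time: 23.32
eef_pos: [456.7, 257.2, 102.8]
tcp_rot: [0.0, 1.0, -0.029, 0.0]
wrist_force: [0.6, -0.5, -2.4]
gripper_width: 8.3
finger_force: 87.9
```

```bash
python3 -c "
from h import *
tray_level()
for n in('top','scene','wrist'):
  c,im=shot(n,'f_'+n); u=proj(c,(511.5,254.5,130 if n!='scene' else 120)); print(n,u,'focus+10:',proj(c,(521.5,254.5,120)))
  g=cv2.cvtColor(im,cv2.COLOR_BGR2GRAY); k=1 if n!='wrist' else 3; x,y=u.round().astype(int)
  for r in range(y-14*k,y+15*k,2*k): print(r,' '.join('%3d'%v for v in g[r,x-14*k:x+15*k:k if n!='wrist' else k]))
"
```

```text
23.3167 [456.71812697 257.1734793  102.77611106] [ 0.63521191 -0.49543568 -2.4340565 ] [ 0.01967697 -0.03319564  0.02849996] 8.338514580018188 87.88763880729675
top [245.93683287 213.50132217] focus+10: [246.51152356 209.85791394]
200  98 113 124 121 114 115 118 117 121  89  58  59  45  38  38  39  38  39  46  51  39  38  40  39  36  36  42  40  35
202  40  40  51  87 115 113 119 118 122  87  65  66  51  40  37  38  41  34  36  36  29  34  39  33  40  35  39  41  36
204  57  42  31  30  43  84 112 112 104  99 109  76  67  71  70  73  67  66  71  71  66  70  67  69  61  65  64  63  65
206  69  52  39  31  30  26  33  46  63  65  72  66  61  67  63  67  64  71  71  63  69  65  63  66  67  65  62  63  66
208  83  68  50  39  40  32  40  36  28  28  56  68  69  63  65  62  65  69  62  67  65  65  67  69  69  65  63  64  66
210  96  80  59  45  39  40  35  34  31  36  33  29  44  61  58  56  59  60  63  62  61  63  73  72  68  61  63  65  64
212  96  97  85  61  43  30  39  46  35  35  35  36  24  35  50  59  56  44  59  58  62  59  66  67  69  67  68  64  66
214  99 104  97  74  57  43  
[... 3973 characters left out ...]
 135 135 116 132 118 118  82  92  97 102 104 108 104  98  92 110 132 120 124 120 138 140 142 142 136
159 132 135 138 136 135 140 137 118 132 136 114 124 122  95  93 102 116 130 111 129 130 125 120 135 137 140 141 141 136
165 132 133 137 136 135 139 137 136 138 123 117 127 131 130 130 131 133 128 123 121 135 139 137 134 135 140 138 140 135
171 132 135 137 135 135 138 139 135 136 135 134 135 135 132 132 135 131 138 140 138 137 138 138 134 135 139 141 139 133
177 131 135 136 136 132 138 136 135 136 136 133 136 136 132 132 135 131 137 138 137 137 138 138 132 137 139 139 139 135
183 133 134 136 136 133 137 137 136 136 135 132 136 136 133 133 134 132 136 137 137 136 138 135 131 135 138 138 137 136
```

The scene view puts the ball at about (380,156) against the focus at (380.5,155.8), and the wrist view agrees. The tray is still and level, so I'm handing it in.

```bash
python3 -c "
from h import *
print(arm.close_job())"
```

```text
the job is handed in; nothing more can be done
None
```

I handed the job in at 23 s, though `close_job()` returned no verdict: ring in the bay, standoff in the dish, and the tray held level and still by its handle with the ball within a pixel or so of the focus point in two camera views.

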